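Open the demagnetiser and load the lock plates

ROBOT

A 6-joint arm with a two-finger parallel gripper is mounted at the origin on the work surface. World frame = base frame: x ahead of the robot, y to its left, z up, the work surface at z = 0. Lengths are in mm, angles in rad, forces in N, time in s.
With the tool pointing down it reaches from about 400 to 925 mm from the base axis. Payload 12.5 kg.
Tool frame: the origin (TCP) lies midway between the tips of the shut fingers; the grasp point (between the pads) lies 19 mm behind it; z points along the fingers, y is the line along which they close (so a half turn about z gives the same grasp; the last joint's range is limited). The gripper opens to 95 mm and grips with 3 to 60 N. Pads are 20 mm wide; open, the fingers measure 119 mm over their backs; the gripper's body (75 mm by 180 mm) begins 59 mm behind the grasp point.
Start: joints at [-0.106, 0.491, 1.559, -0, 1.092, -0.106], TCP at [625.017, 0.021, 214.661] pointing down, gripper open.
Joint ranges: [-3.1, 3.1], [-0.84, 2.19], [0.05, 2.79], [-1.13, 4.28], [0.06, 2.93], [-2.69, 2.69]. Speed limits (rad/s): [2.22, 2.22, 2.79, 3.14, 3.14, 3.14].

INTERFACE

Orientations are given as [roll, pitch, yaw] about the fixed x, y, z axes, in that order (R = Rz(yaw) Ry(pitch) Rx(roll)).
In Python, from cell import env gives the robot as it stands.
- The arm moves only by the tool arm_command, never from a script. Its argument "targets" is a list of rows, each a list of 5 numbers: the shift along the tool's x, y, z in mm, then the turn about the tool's z in degrees, then the opening, from 0 (shut) to 1 (fully open). In form: [[tx, ty, tz, roll, fingers], ...]. A call has 1 to 5 rows; each row is the pose to reach, as a shift and turn from the pose commanded when the call began, along the tool's axes at that moment; what a row does not reach only later rows make up. A row lasts 1/10 s, in which the tool goes at most 50 mm and 8.59 degrees, less where a joint would pass 70% of its speed; a pose out of reach is approached as far as the arm can. A call with a gripper value outside its range is refused whole. The fingers move at their own pace and stop on an object; the grip force is fixed at half the most. Time passes only in rows, so rows that repeat a pose let the fingers close. It gives the time, the measured TCP pose, the force, the opening and the grip force at its end, in the units of the state.
- env.state(): the state, without advancing time (a new reading comes with each control period).
- env.read_camera(name): name is "scene" or "side" or "wrist"; returns a dict with "frame" (400x640x3 uint8, red, green, blue), "vertical_fov" (degrees; the focal length in pixels is half the picture's height over the tangent of half this angle, whatever the lens; pixels are square), "cx", "cy" (the principal point, pixels), "world_from_camera" (4x4, takes a point from camera to world coordinates); the wrist camera has in their place "hand_eye" (4x4, takes a point from camera to tool coordinates, whose origin is the TCP and whose axes are the flange's). Camera axes: x right, y down, z forward; pixel columns grow to the right and rows downward; lengths in mm; the calibration is good to about 2 mm. A picture is of the moment at which its call begins: read the wrist's pose just before it. There is no depth.
- env.job_done(): hands the job in; it is judged then, once.
The state is a dict: "t": time; "joints": joint angles; "qvel": joint speeds; "tau": joint torques, N m; "eef_pos": TCP position; "tcp_rot": TCP orientation; "ft_force": force on the tool from outside, world axes, zero at the start; "moment": the same for the moment, N m; "opening": opening from 0.0 (shut) to 1.0 (fully open); "grip_force": force on a finger pad.
Only numpy, scipy, OpenCV 4.12 (cv2) and the standard library are available. Lean on these libraries where they do the work, as an engineer would, in place of code of your own. Each camera call takes 0.05 s, during which the arm holds its last target. There are 200 camera calls.

TASK

Turn the three red turn buttons of the demagnetiser fully aside, lift its cover panel out and lay it gently flat on the middle of the white foam pad. Then slide every lock plate flat along the bench (never lifting it) through the open mouth until it lies wholly on the blue bed, square with it, and finally press the green start button right down. Leave the other things on the bench where they are.

Things in the scene. Friction and masses are not known exactly. Their poses are not given: they have to be found in the camera images.
- demag: tabletop demagnetiser, fixed: white U-shaped frame round a flat blue bed. Origin: bed centre at bench height; x across the bed, y into it. Walls at -x, +x and +y: inner faces 100 mm from the centre, a ledge 40 mm high carries the panel, rims 49 mm high from 110 mm out to 135 mm (sides) or 160 mm (back). The -y side is an open mouth; side walls end at y = -110 mm.
- bed_mid (a point): centre of the blue bed: 200 x 200 mm, level with the bench (no step); axes as demag; the bed ends at the mouth with a yellow line, y = -100 mm.
- panel: grey cover panel 215 (x) x 203 (y) x 8 mm, 0.45 kg, at the start on the frame's ledge with 2.5 mm play, under the three turn buttons. Black bar handle over its middle, along the panel's x: 92 mm long, 14 mm wide, 14 mm high, centre 41 mm and top 48 mm above the panel's underside, open beneath between two posts. Origin: centre of the underside.
- pad: white foam pad 250 (x) x 240 (y) mm, 12 mm thick, fixed, rigid enough to lay things on. Origin: centre of the underside.
- plate0: square steel lock plate 70 x 70 x 6 mm with a black block on its middle, 44 mm along the plate's x, 24 mm along its y, top 42 mm above the plate's underside; 0.28 kg; loose, three or four are present (None if absent). Origin: centre of the underside, z up.
- plate1: square steel lock plate 70 x 70 x 6 mm with a black block on its middle, 44 mm along the plate's x, 24 mm along its y, top 42 mm above the plate's underside; 0.28 kg; loose, three or four are present (None if absent). Origin: centre of the underside, z up.
- plate2: square steel lock plate 70 x 70 x 6 mm with a black block on its middle, 44 mm along the plate's x, 24 mm along its y, top 42 mm above the plate's underside; 0.28 kg; loose, three or four are present (None if absent). Origin: centre of the underside, z up.
- plate3: square steel lock plate 70 x 70 x 6 mm with a black block on its middle, 44 mm along the plate's x, 24 mm along its y, top 42 mm above the plate's underside; 0.28 kg; loose, three or four are present (None if absent). Origin: centre of the underside, z up.
- turn_near (a joint): joint of the red turn button on the near (-x) wall; 0 = straight across the rim, locking the panel; it may be turned either way, stops at +-1.65 rad (along the wall, aside). Positive is anticlockwise from above. Stays where left (friction 0.06 N m). It clears the panel from about 1.3 rad.
- turn_far (a joint): joint of the red turn button on the far (+x) wall; 0 = straight across the rim, locking the panel; it may be turned either way, stops at +-1.65 rad (along the wall, aside). Positive is anticlockwise from above. Stays where left (friction 0.06 N m). It clears the panel from about 1.3 rad.
- turn_back (a joint): joint of the red turn button on the back (+y) wall; 0 = straight across the rim, locking the panel; it may be turned either way, stops at +-1.65 rad (along the wall, aside). Positive is anticlockwise from above. Stays where left (friction 0.06 N m). It clears the panel from about 1.3 rad.
- turn_near_grip (a point): turn button on the near (-x) wall: point on its pivot at mid height (61 mm above the bench). A red bar 60 mm long along this frame's x, 12 mm wide, from 51 to 71 mm above the bench (20 mm to grip), turning about its middle; z up.
- turn_far_grip (a point): turn button on the far (+x) wall: point on its pivot at mid height (61 mm above the bench). A red bar 60 mm long along this frame's x, 12 mm wide, from 51 to 71 mm above the bench (20 mm to grip), turning about its middle; z up.
- turn_back_grip (a point): turn button on the back (+y) wall: point on its pivot at mid height (61 mm above the bench). A red bar 60 mm long along this frame's x, 12 mm wide, from 51 to 71 mm above the bench (20 mm to grip), turning about its middle; z up.
- start (a joint): travel of the green start button, m; 0 = up, 0.006 = fully pressed; springs back, 5 N presses it fully.
- start_top (a point): centre of the top of the green start button (radius 14 mm), on the back wall of the demagnetiser at its -x end; it is pressed straight down.
- tape: roll of yellow tape, 90 mm across, 24 mm high (bystander). Origin: centre of the underside.
- oil: blue oil bottle, 56 mm across, 150 mm tall (bystander). Origin: centre of the underside.
- carton: closed cardboard box 90 x 120 x 50 mm (bystander). Origin: centre of the underside.
- cup: white cup, 80 mm across, 85 mm tall (bystander). Origin: centre of the underside.
- jar: amber jar, 70 mm across, 90 mm tall (bystander). Origin: centre of the underside.
- screws: yellow open tray 120 x 90 x 45 mm (bystander). Origin: centre of the underside.
- driver: red-handled screwdriver, about 150 mm long, lying on the bench (bystander) along its own x, handle to -x.
There are look-alikes about, which are no part of the job. What is shaped like the plate3 but orange or turquoise is not meant.

How it is judged (in metres and radians):
On the way, in this order (a step that is already met when the one before it is completed fails the run):
1. all three turn buttons are turned aside ((value of joint turn_near above 1.2 rad or value of joint turn_near below -1.2 rad) and (value of joint turn_far above 1.2 rad or value of joint turn_far below -1.2 rad) and (value of joint turn_back above 1.2 rad or value of joint turn_back below -1.2 rad)), for 0.2 s.
2. the cover panel lies flat and released on the foam pad (horizontal distance between panel and pad below 0.035 m and height (world z) of panel between 0.007 and 0.018 m and angle between panel's own z axis and vertical below 0.06 rad and linear speed of panel below 0.02 m/s and contact force between the fingers and panel below 0.1 N), for 0.2 s.
3. every lock plate lies on the blue bed (x of plate0 in the frame of demag between -0.07 and 0.07 m and y of plate0 in the frame of demag between -0.068 and 0.07 m and height (world z) of each of plate0, plate1, plate2, plate3 below 0.005 m and angle between each of plate0, plate1, plate2, plate3's own z axis and vertical below 0.08 rad and (angle between the x axis of plate0 and the x axis of demag, either way round below 0.3 rad or angle between the x axis of plate0 and the y axis of demag, either way round below 0.3 rad) and x of plate1 in the frame of demag between -0.07 and 0.07 m and y of plate1 in the frame of demag between -0.068 and 0.07 m and (angle between the x axis of plate1 and the x axis of demag, either way round below 0.3 rad or angle between the x axis of plate1 and the y axis of demag, either way round below 0.3 rad) and x of plate2 in the frame of demag between -0.07 and 0.07 m and y of plate2 in the frame of demag between -0.068 and 0.07 m and (angle between the x axis of plate2 and the x axis of demag, either way round below 0.3 rad or angle between the x axis of plate2 and the y axis of demag, either way round below 0.3 rad) and x of plate3 in the frame of demag between -0.07 and 0.07 m and y of plate3 in the frame of demag between -0.068 and 0.07 m and (angle between the x axis of plate3 and the x axis of demag, either way round below 0.3 rad or angle between the x axis of plate3 and the y axis of demag, either way round below 0.3 rad) and linear speed of each of plate0, plate1, plate2, plate3 below 0.02 m/s), for 0.2 s.
4. the start button is pressed right down (value of joint start above 0.004 m), for 0.05 s.
At the end, for the whole second after the job is handed in: Turn buttons at least 1.2 rad aside; panel flat on the pad, centres within 35 mm; every plate flat, at rest, on the bed: its centre within 70 mm of the bed centre across and inward, 68 mm towards the mouth, square within 0.3 rad; start button pressed after loading, up again (all of step 1 and all of step 2 and all of step 3 and value of joint start below 0.002 m); the robot touches nothing.
It fails at once if a lock plate is lifted off the bench or tipped (height (world z) of any of plate0, plate1, plate2, plate3 above 0.015 m or angle between any of plate0, plate1, plate2, plate3's own z axis and vertical above 0.3 rad).
It fails at once if the panel is dropped or set down hard (faster than 0.4 m/s) (height (world z) of panel below 0.035 m and linear speed of panel above 0.4 m/s).
It fails at once if a bystander is pushed away (over 30 mm) (distance of any of tape, oil, carton, cup, jar, screws, driver from where it was at the start of the episode above 0.03 m).
Of plate0, plate1, plate2, plate3 only 3 to 4 are there at a start; the rules pass over those that are not, and their reading is None.
At some moment in a run one of plate0, plate1, plate2, plate3 may be knocked a few centimetres aside while the robot is not near it.
It also fails if it takes over 200 s, if anything falls off the work surface, if the arm or the gripper's body presses on something with over 40 N, if the wrist force passes 120 N, or if a joint passes its speed limit or range.

## Working session

There is one attempt and no reset: what is moved stays moved. The work goes in short steps, Python scripts to look and compute and a tool call to move; the robot and the scene stay as the last step left them, time stands still between calls to the robot, and variables do not carry over. Pictures are saved under pics/ and viewed, at most 14 in all, crops included, and the job is handed in when it is done.

Besides the shell and the picture viewer there is one more tool, called after "Request:" by a JSON object that holds its "op" and its "data", one argument or row to a line. arm_command: Moves the arm, as the interface text tells. Its arguments: {"type":"object","properties":{"targets":{"type":"array","items":{"type":"array","items":{"type":"number"}}}},"required":["targets"]}

```bash
mkdir -p pics; ls; python3 - <<'E'
from cell import env
import cv2
print(env.state())
for n in ("scene","side","wrist"):
    c=env.read_camera(n); cv2.imwrite(f"pics/{n}0.png",c["frame"][:,:,::-1])
    print(n,{k:(v if not hasattr(v,'tolist') else v.round(4).tolist()) for k,v in c.items() if k!="frame"})
E
```

```text
pics
{'t': 0.0, 'joints': array([-1.05571650e-01,  4.91570262e-01,  1.55944715e+00,  1.02436539e-05,
        1.09170286e+00, -1.05620167e-01]), 'qvel': array([ 0.001479  , -0.00102596, -0.00101524,  0.00011497, -0.0017711 ,
        0.00026889]), 'tau': array([-9.52334158e-04, -6.12640929e+01, -2.58175153e+01,  6.92750537e-02,
        4.83079045e-02, -1.38641695e-05]), 'eef_pos': array([6.24756767e+02, 6.87015788e-02, 2.14055893e+02]), 'tcp_rot': array([-3.14047227e+00, -1.27912724e-04,  1.57084005e+00]), 'ft_force': array([ 0.25900009, -0.01115621,  0.50925248]), 'moment': array([-0.00286936,  0.03542853,  0.00528152]), 'grip_force': 0.0, 'opening': 1.00075037965774}
scene {'vertical_fov': 53.03125732529454, 'cx': 314.0966833795489, 'cy': 195.17057774768932, 'world_from_camera': [[-0.8776, 0.3737, -0.3003, 791.4137], [0.4792, 0.7049, -0.523, 564.3703], [0.0162, -0.6029, -0.7977, 864.7942], [0.0, 0.0, 0.0, 1.0]]}
side {'vertical_fov': 45.995932754780206, 'cx': 325.61808142192024, 'cy': 207.50479887709918, 'world_from_camera': [[0.9918, -0.0801, 0.0997, 343.5991], [-0.1273, -0.6935, 0.7091, -908.5393], [0.0124, -0.716, -0.698, 986.9441], [0.0, 0.0, 0.0, 1.0]]}
wrist {'vertical_fov': 61.04626705977309, 'cx': 313.3172793975731, 'cy': 196.45236425882507, 'hand_eye': [[-0.0004, -0.9685, -0.249, 70.0887], [1.0, -0.0004, -0.0001, 0.9951], [-0.0, -0.249, 0.9685, -170.8943], [0.0, 0.0, 0.0, 1.0]]}
```

View pics/scene0.png

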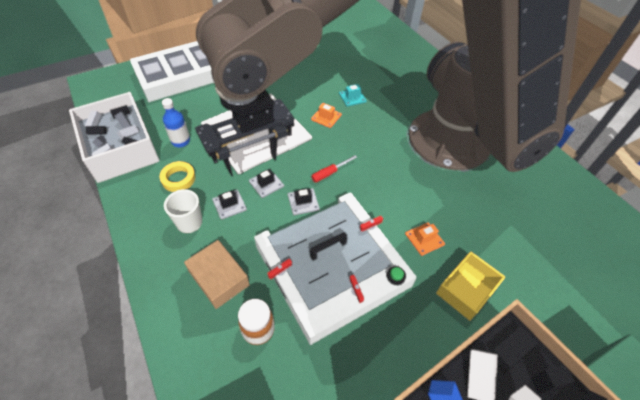

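View pics/side0.png

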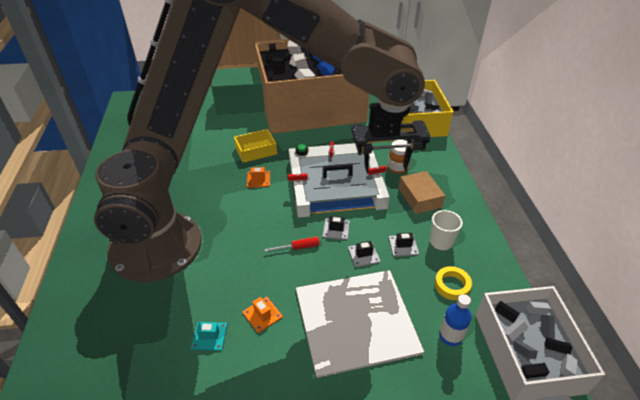

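```bash
cat > h.py <<'E'
import numpy as np, cv2
from cell import env
from scipy.spatial.transform import Rotation as R
def cam(n):
    s=env.state(); c=env.read_camera(n)
    if n=="wrist":
        T=np.eye(4); T[:3,:3]=R.from_euler("xyz",s["tcp_rot"]).as_matrix(); T[:3,3]=s["eef_pos"]
        c["world_from_camera"]=T@c["hand_eye"]
    return c
def ray(c,u,v):
    f=200/np.tan(np.radians(c["vertical_fov"]/2)); M=c["world_from_camera"]
    return M[:3,3], M[:3,:3]@np.array([(u-c["cx"])/f,(v-c["cy"])/f,1])
def p2w(c,u,v,z):
    o,d=ray(c,u,v); return (o+d*(z-o[2])/d[2])[:2]
def w2p(c,p):
    f=200/np.tan(np.radians(c["vertical_fov"]/2)); M=np.linalg.inv(c["world_from_camera"])
    q=M[:3,:3]@np.array(p)+M[:3,3]; return np.array([f*q[0]/q[2]+c["cx"],f*q[1]/q[2]+c["cy"]])
def crop(c,name,x0,y0,w,h,k):
    im=c["frame"][y0:y0+h,x0:x0+w,::-1]
    cv2.imwrite(name,cv2.resize(im,None,fx=k,fy=k,interpolation=cv2.INTER_CUBIC))
E
python3 - <<'E'
from h import *
c=cam("side"); crop(c,"pics/s1.png",240,130,200,150,4)
for z,pts in((0,[(297,289),(386,272),(421,354),(316,371)]),): 
    for p in pts: print(p,p2w(c,*p,12))
E
```

```text
(297, 289) [ 373.98589976 -201.11640294]
(386, 272) [ 608.49275019 -174.8428841 ]
(421, 354) [ 636.23328677 -411.87271089]
(316, 371) [ 396.82984153 -423.41882874]
```

View pics/s1.png

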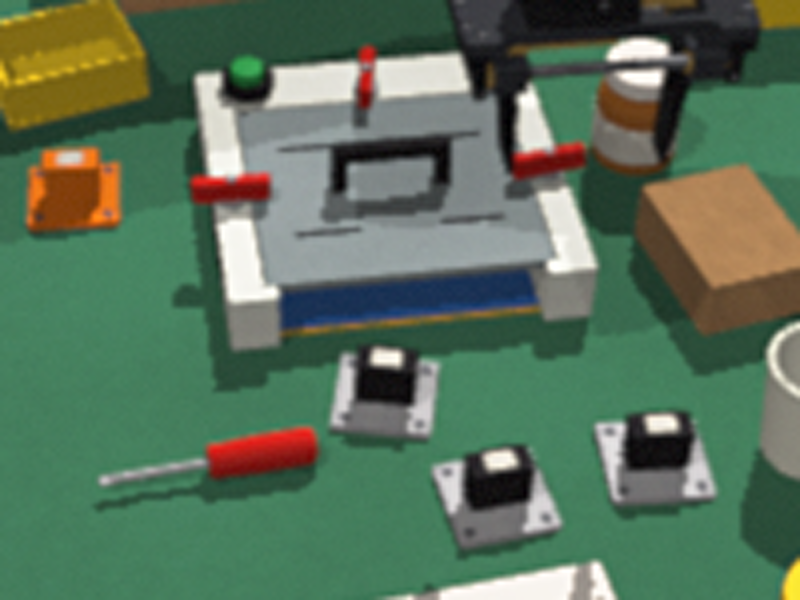

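View pics/wrist0.png

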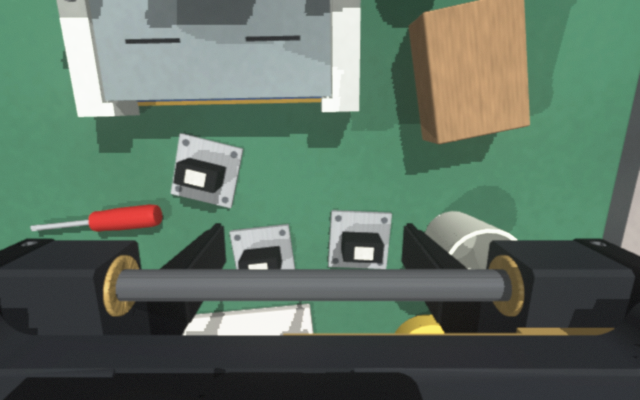

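```bash
cat >> h.py <<'E'
def s1(u,v): return 240+u/4,130+v/4
E
python3 - <<'E'
from h import *
from scipy.optimize import least_squares
c=cam("side")
obs=[((228,297),(-135,-110,49)),((595,262),(135,-110,49)),((196,73),(-135,160,49)),
((232,188),(-122.5,0,71)),((548,158),(122.5,0,71)),((367,76),(0,135,71)),((280,332),(-100,-100,0)),((541,308),(100,-100,0))]
def f(p):
    r=[]
    for (u,v),q in obs:
        w=[p[0]+q[0]*np.cos(p[2])-q[1]*np.sin(p[2]),p[1]+q[0]*np.sin(p[2])+q[1]*np.cos(p[2]),q[2]]
        r+=list(w2p(c,w)-np.array(s1(u,v)))
    return np.array(r)
s=least_squares(f,[560,150,0.1],loss="soft_l1"); print(s.x,s.fun.reshape(-1,2).round(1))
for n,q in (("A",(386,357)),("B",(501,461)),("C",(662,424))): print(n,p2w(c,*s1(*q),42))
for q in [(340,150),(440,148)]: print("handle",p2w(c,*s1(*q),88))
for q in [(193,188),(270,185),(514,163),(585,152),(367,50),(367,100)]: print("btn",p2w(c,*s1(*q),71))
print("start",p2w(c,*s1(247,65),60))
E
```

```text
[5.31736597e+02 1.75545811e+02 1.50760721e-02] [[ 0.3  0.8]
 [ 0.5  1.3]
 [ 0.1 -0.1]
 [-0.4 -2.8]
 [ 0.5 -2. ]
 [-0.5 -4.8]
 [-0.7  0.6]
 [ 0.1  0.5]]
A [502.89702755   1.11888509]
B [ 564.977939   -103.27617274]
C [679.80362228 -83.31542563]
handle [492.0355185  175.02531058]
handle [566.87668616 168.92795338]
btn [380.4560545  163.78170371]
btn [437.73260885 160.72557766]
btn [623.97238548 165.34963252]
btn [680.4591555  172.10847028]
btn [532.69501221 319.30928937]
btn [523.73548533 254.31784935]
start [435.29194374 324.70861584]
```

Request:
{"op": "arm_command", "data": {
  "targets": [
    [45,-30,0,0,1],
    [90,-60,0,0,1],
    [130,-90,0,0,1],
    [130,-90,0,0,1]
  ]
}}

```text
t: 0.65
eef_pos: [532.1, 133.1, 214.9]
tcp_rot: [-3.141, -0.0, 1.574]
ft_force: [0.9, -1.3, 0.3]
opening: 0.999
grip_force: 0.0
```

```bash
python3 - <<'E'
from h import *
c=cam("wrist"); cv2.imwrite("pics/w1.png",c["frame"][:,:,::-1]); np.save("w1.npy",c["world_from_camera"])
hsv=cv2.cvtColor(c["frame"],cv2.COLOR_RGB2HSV)
m=cv2.inRange(hsv,(0,150,90),(8,255,255))|cv2.inRange(hsv,(172,150,90),(180,255,255))
n,l,st,ce=cv2.connectedComponentsWithStats(m)
for i in range(1,n):
    if st[i,4]>60:print("red",st[i],ce[i].round(1),p2w(c,*ce[i],69).round(1))
m=cv2.inRange(hsv,(45,150,90),(75,255,255))
n,l,st,ce=cv2.connectedComponentsWithStats(m)
for i in range(1,n):
    if 60<st[i,4]<3000:print("gr",st[i],ce[i].round(1),p2w(c,*ce[i],65).round(1))
E
```

```text
red [299   0  16  31 374] [306.4  14.2] [526.7 281.2]
red [411 126  67  21 721] [444.6 136. ] [653.8 179.7]
red [149 134  66  14 689] [181.3 140.7] [410.6 174.7]
red [ 185  307   61   25 1106] [217.3 319.4] [431.3 -13.5]
```

View pics/w1.png

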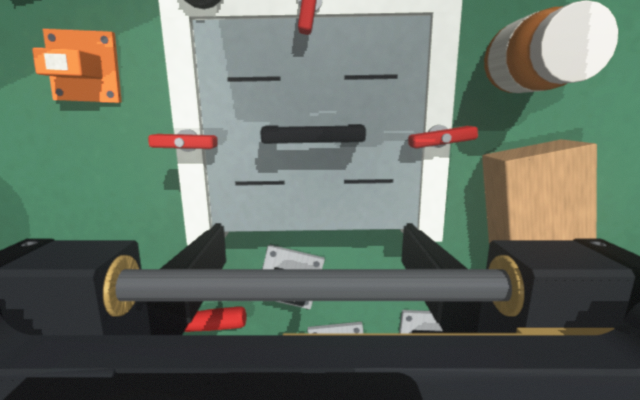

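```bash
python3 - <<'E'
from h import *
c=cam("wrist")
for n,u,v,z in [("near",180,142,71),("far",447,139,71),("h",262,133,88),("h",365,133,88),("fl",192,18,48),("fr",432,13,48),("nl",210,233,48),("nr",424,230,48),("ol",187,240,49),("or",443,240,49),
 ("nearL",149,141,71),("nearR",216,141,71),("farL",411,141,71),("farR",478,131,71),("bk",305,31,71),("bk",306,14,71)]: print(n,p2w(c,u,v,z).round(1))
E
```

```text
near [411.2 173.1]
far [656.7 176.5]
h [489.5 182.6]
h [578.6 182.8]
fl [423.7 282.4]
fr [640.7 287.1]
nl [424.9  75.5]
nr [650.9  79.5]
ol [400.2  68. ]
or [671.7  68.7]
nearL [382.7 173.9]
nearR [444.4 174.1]
farL [623.7 174.6]
farR [684.2 183.8]
bk [526.5 267.1]
bk [527.4 280.3]
```

Request:
{"op": "arm_command", "data": {
  "targets": [
    [45,0,0,0,0.6],
    [90,0,0,0,0.6],
    [130,0,0,0,0.6],
    [130,0,0,0,0.6]
  ]
}}

```text
t: 1.15
eef_pos: [535.9, 262.7, 214.2]
tcp_rot: [3.141, -0.001, 1.573]
ft_force: [-0.6, -1.3, -0.1]
opening: 0.715
grip_force: 0.0
```

```bash
python3 - <<'E'
from h import *
c=cam("wrist"); cv2.imwrite("pics/w2.png",c["frame"][:,:,::-1]); print(env.state()["eef_pos"])
E
```

```text
[535.79726039 260.79853303 214.10808582]
```

View pics/w2.png

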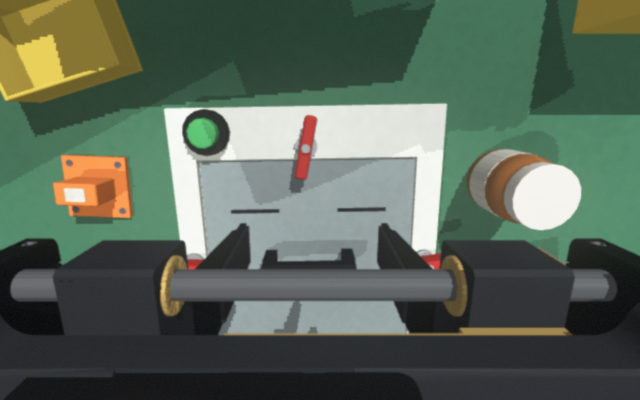

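```bash
python3 - <<'E'
from h import *
e=[env.state()["eef_pos"] for _ in range(5)]; print(np.array(e).std(0))
c=cam("wrist")
for n,u,v,z in [("piv",306,148,71),("e",311,117,71),("e",301,179,71),("start",202,132,60),("cl",165,109,49),("cr",446,103,49)]: print(n,p2w(c,u,v,z).round(1))
E
```

```text
[0. 0. 0.]
piv [530.  296.2]
e [534.6 324.1]
e [525.1 267.1]
start [431.7 309.9]
cl [394.4 330.9]
cr [663.4 336.8]
```

Request:
{"op": "arm_command", "data": {
  "targets": [
    [36,-5,45,4,0.6],
    [36,-5,90,9,0.6],
    [36,-5,135,9,0.6],
    [36,-5,159,9,0.6],
    [36,-5,159,9,0.6]
  ]
}}

```text
t: 1.75
eef_pos: [529.6, 293.7, 52.6]
tcp_rot: [-3.137, 0.003, 1.412]
ft_force: [0.9, -0.6, 0.9]
opening: 0.601
grip_force: 0.0
```

Request:
{"op": "arm_command", "data": {
  "targets": [
    [0,0,0,0,0],
    [0,0,0,0,0],
    [0,0,0,0,0],
    [0,0,0,0,0],
    [0,0,0,0,0]
  ]
}}

```text
t: 2.25
eef_pos: [530.3, 296.1, 56.4]
tcp_rot: [3.141, -0.001, 1.414]
ft_force: [0.4, 0.4, -1.3]
opening: 0.236
grip_force: 0.0
```

Request:
{"op": "arm_command", "data": {
  "targets": [
    [0,0,0,0,0],
    [0,0,0,0,0],
    [0,0,0,0,0],
    [0,0,0,8,0],
    [0,0,0,16,0]
  ]
}}

```text
t: 2.75
eef_pos: [527.9, 296.3, 55.9]
tcp_rot: [-3.138, 0.002, 1.129]
ft_force: [-11.0, 3.5, 9.3]
opening: 0.126
grip_force: 30.0
```

Request:
{"op": "arm_command", "data": {
  "targets": [
    [0,0,0,8,0],
    [0,0,0,16,0],
    [0,0,0,24,0],
    [0,0,0,32,0],
    [0,0,0,40,0]
  ]
}}

```text
t: 3.25
eef_pos: [527.1, 297.1, 55.9]
tcp_rot: [-3.139, 0.004, 0.431]
ft_force: [-15.9, 8.9, 9.2]
opening: 0.12
grip_force: 30.0
```

Request:
{"op": "arm_command", "data": {
  "targets": [
    [0,0,0,8,0],
    [0,0,0,16,0],
    [0,0,0,24,0],
    [0,0,0,26,0],
    [0,0,0,26,0]
  ]
}}

```text
t: 3.75
eef_pos: [527.0, 297.7, 55.9]
tcp_rot: [-3.141, 0.005, -0.019]
ft_force: [-17.3, 13.4, 9.8]
opening: 0.126
grip_force: 30.0
```

Request:
{"op": "arm_command", "data": {
  "targets": [
    [0,0,0,0,0.5],
    [0,0,0,0,0.5],
    [0,0,0,0,0.5],
    [0,0,-45,0,0.5],
    [0,0,-90,0,0.5]
  ]
}}

```text
t: 4.25
eef_pos: [529.7, 295.5, 145.7]
tcp_rot: [3.14, 0.003, -0.018]
ft_force: [1.8, -0.0, 1.0]
opening: 0.471
grip_force: 0.0
```

Request:
{"op": "arm_command", "data": {
  "targets": [
    [-34,36,0,0,0.5],
    [-68,72,0,0,0.5],
    [-102,108,0,0,0.5],
    [-117,124,0,-1,0.5],
    [-117,124,0,-1,0.5]
  ]
}}

```text
t: 4.75
eef_pos: [409.2, 172.4, 146.0]
tcp_rot: [3.141, 0.001, -0.001]
ft_force: [0.7, 0.0, 0.1]
opening: 0.499
grip_force: 0.0
```

Request:
{"op": "arm_command", "data": {
  "targets": [
    [0,0,45,0,0.5],
    [0,0,90,0,0.5],
    [0,0,90,0,0],
    [0,0,90,0,0],
    [0,0,90,0,0]
  ]
}}

```text
t: 5.25
eef_pos: [411.6, 174.4, 56.2]
tcp_rot: [-3.141, -0.001, -0.0]
ft_force: [-0.4, -0.4, 0.5]
opening: 0.307
grip_force: 0.0
```

Request:
{"op": "arm_command", "data": {
  "targets": [
    [0,0,0,0,0],
    [0,0,0,0,0],
    [0,0,0,0,0],
    [0,0,0,-8,0],
    [0,0,0,-16,0]
  ]
}}

```text
t: 5.75
eef_pos: [411.3, 174.2, 56.5]
tcp_rot: [-3.141, -0.002, 0.284]
ft_force: [-1.2, 4.1, 5.1]
opening: 0.125
grip_force: 30.0
```

Request:
{"op": "arm_command", "data": {
  "targets": [
    [0,0,0,-8,0],
    [0,0,0,-16,0],
    [0,0,0,-24,0],
    [0,0,0,-32,0],
    [0,0,0,-40,0]
  ]
}}

```text
t: 6.25
eef_pos: [410.3, 175.4, 56.5]
tcp_rot: [-3.141, -0.002, 0.982]
ft_force: [-8.4, 20.2, 7.0]
opening: 0.127
grip_force: 30.0
```

Request:
{"op": "arm_command", "data": {
  "targets": [
    [0,0,0,-8,0],
    [0,0,0,-16,0],
    [0,0,0,-24,0],
    [0,0,0,-32,0],
    [0,0,0,-34,0]
  ]
}}

```text
t: 6.75
eef_pos: [409.0, 175.8, 56.5]
tcp_rot: [-3.139, -0.002, 1.575]
ft_force: [-13.7, 24.8, 12.4]
opening: 0.126
grip_force: 30.0
```

Request:
{"op": "arm_command", "data": {
  "targets": [
    [0,0,0,0,0.5],
    [0,0,0,0,0.5],
    [0,0,0,0,0.5],
    [0,0,-45,0,0.5],
    [0,0,-90,0,0.5]
  ]
}}

```text
t: 7.25
eef_pos: [410.4, 173.7, 146.1]
tcp_rot: [-3.139, 0.001, 1.57]
ft_force: [0.1, 0.7, 0.2]
opening: 0.471
grip_force: 0.0
```

Request:
{"op": "arm_command", "data": {
  "targets": [
    [0,48,0,8,0.5],
    [0,96,0,16,0.5],
    [0,144,0,24,0.5],
    [1,192,0,32,0.5],
    [3,240,0,40,0.5]
  ]
}}

```text
t: 7.75
eef_pos: [652.8, 176.5, 145.8]
tcp_rot: [3.141, -0.0, 0.866]
ft_force: [0.2, -0.1, -0.9]
opening: 0.502
grip_force: 0.0
```

```bash
python3 - <<'E'
from h import *
s=env.state(); print(s["eef_pos"],s["tcp_rot"]); yaw=s["tcp_rot"][2]
d=np.array([656.7,176.5])-s["eef_pos"][:2]
print(d, "tool", d@[np.cos(yaw),np.sin(yaw)], d@[np.sin(yaw),-np.cos(yaw)], "roll",np.degrees(yaw-.15))
E
```

```text
[652.80607844 176.51025051 145.81215549] [ 3.14128617e+00 -1.77730632e-04  8.65995432e-01]
[ 3.89392156 -0.01025051] tool 2.514994145316899 2.972799123553002 roll 41.02351642548525
```

Request:
{"op": "arm_command", "data": {
  "targets": [
    [2,3,0,8,0.5],
    [2,3,0,16,0.5],
    [2,3,0,24,0.5],
    [2,3,0,32,0.5],
    [2,3,0,40,0.5]
  ]
}}

```text
t: 8.25
eef_pos: [654.5, 176.3, 145.5]
tcp_rot: [3.141, 0.0, 0.168]
ft_force: [-0.1, 0.2, -0.3]
opening: 0.498
grip_force: 0.0
```

Request:
{"op": "arm_command", "data": {
  "targets": [
    [0,0,45,0,0.5],
    [0,0,90,0,0.5],
    [0,0,90,0,0],
    [0,0,90,0,0],
    [0,0,90,0,0]
  ]
}}

```text
t: 8.75
eef_pos: [654.8, 176.6, 56.6]
tcp_rot: [3.141, -0.001, 0.174]
ft_force: [0.8, 0.1, 0.3]
opening: 0.301
grip_force: 0.0
```

Request:
{"op": "arm_command", "data": {
  "targets": [
    [0,0,0,0,0],
    [0,0,0,0,0],
    [0,0,0,0,0],
    [0,0,0,-8,0],
    [0,0,0,-16,0]
  ]
}}

```text
t: 9.25
eef_pos: [654.3, 178.8, 56.7]
tcp_rot: [-3.14, -0.002, 0.459]
ft_force: [-3.0, 13.1, 3.3]
opening: 0.124
grip_force: 30.0
```

Request:
{"op": "arm_command", "data": {
  "targets": [
    [0,0,0,-8,0],
    [0,0,0,-16,0],
    [0,0,0,-24,0],
    [0,0,0,-32,0],
    [0,0,0,-40,0]
  ]
}}

```text
t: 9.75
eef_pos: [653.5, 179.4, 56.7]
tcp_rot: [-3.14, -0.003, 1.157]
ft_force: [-6.9, 16.0, 4.8]
opening: 0.121
grip_force: 30.0
```

Request:
{"op": "arm_command", "data": {
  "targets": [
    [0,0,0,-8,0],
    [0,0,0,-16,0],
    [0,0,0,-24,0],
    [0,0,0,-26,0],
    [0,0,0,-26,0]
  ]
}}

```text
t: 10.25
eef_pos: [652.9, 179.6, 56.6]
tcp_rot: [-3.14, -0.003, 1.607]
ft_force: [-9.7, 16.3, 6.7]
opening: 0.13
grip_force: 30.0
```

Request:
{"op": "arm_command", "data": {
  "targets": [
    [0,0,0,0,0.5],
    [0,0,0,0,0.5],
    [0,0,0,0,0.5],
    [0,0,-45,0,0.5],
    [0,0,-90,0,0.5]
  ]
}}

```text
t: 10.75
eef_pos: [654.0, 176.2, 145.7]
tcp_rot: [-3.139, 0.001, 1.605]
ft_force: [0.8, -0.7, 1.1]
opening: 0.472
grip_force: 0.0
```

Request:
{"op": "arm_command", "data": {
  "targets": [
    [2,-30,0,8,0.5],
    [4,-60,0,16,0.5],
    [6,-90,0,24,0.5],
    [9,-120,0,32,0.5],
    [9,-120,0,40,0.5]
  ]
}}

```text
t: 11.25
eef_pos: [531.3, 181.4, 146.1]
tcp_rot: [-3.141, 0.001, 0.902]
ft_force: [0.6, 0.1, -0.5]
opening: 0.503
grip_force: 0.0
```

Request:
{"op": "arm_command", "data": {
  "targets": [
    [0,0,0,8,0.5],
    [0,0,0,16,0.5],
    [0,0,0,24,0.5],
    [0,0,0,32,0.5],
    [0,0,0,40,0.5]
  ]
}}

```text
t: 11.75
eef_pos: [534.4, 181.2, 145.8]
tcp_rot: [3.141, -0.0, 0.203]
ft_force: [-0.6, 0.2, -0.7]
opening: 0.5
grip_force: 0.0
```

Request:
{"op": "arm_command", "data": {
  "targets": [
    [0,0,0,8,0.5],
    [0,0,0,11,0.5],
    [0,0,0,11,0.5],
    [0,0,0,11,0.5]
  ]
}}

```text
t: 12.15
eef_pos: [534.4, 181.3, 145.7]
tcp_rot: [3.142, -0.0, 0.019]
ft_force: [-0.5, -0.1, 0.1]
opening: 0.499
grip_force: 0.0
```

```bash
python3 - <<'E'
from h import *
print(env.state()["eef_pos"],env.state()["tcp_rot"])
c=cam("wrist"); w=c["frame"]; s=cam("side"); crop(s,"t.png",240,130,160,110,3)
t=cv2.imread("t.png"); b=np.zeros((400,640+480,3),np.uint8); b[:,:640]=w[:,:,::-1]; b[:330,640:]=t; cv2.imwrite("pics/c3.png",cv2.resize(b,(800,286),interpolation=cv2.INTER_AREA))
E
```

```text
[534.35294856 181.26942096 145.72586931] [ 3.14152848e+00 -2.78623345e-04  1.89868822e-02]
```

View pics/c3.png

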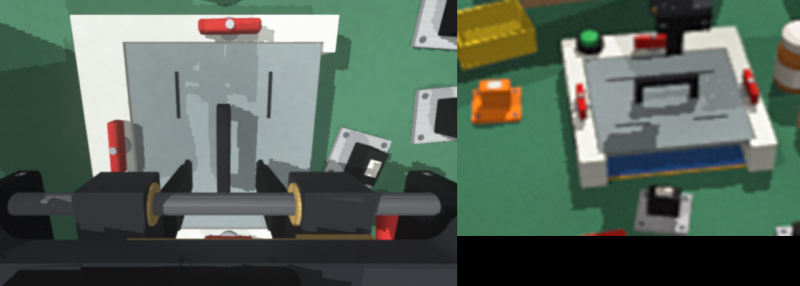

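Request:
{"op": "arm_command", "data": {
  "targets": [
    [0,0,45,0,0.5],
    [0,0,84,0,0.5],
    [0,0,84,0,0],
    [0,0,84,0,0],
    [0,0,84,0,0]
  ]
}}

```text
t: 12.75
eef_pos: [535.2, 181.7, 63.5]
tcp_rot: [-3.141, -0.002, 0.018]
ft_force: [-0.1, -0.6, 0.1]
opening: 0.303
grip_force: 0.0
```

Request:
{"op": "arm_command", "data": {
  "targets": [
    [0,0,0,0,0],
    [0,0,0,0,0],
    [0,0,0,0,0],
    [0,0,-5,0,0],
    [0,0,-10,0,0]
  ]
}}

```text
t: 13.25
eef_pos: [533.9, 181.4, 71.9]
tcp_rot: [3.141, 0.001, 0.018]
ft_force: [-0.2, -1.9, -6.2]
opening: 0.144
grip_force: 30.0
```

Request:
{"op": "arm_command", "data": {
  "targets": [
    [0,0,-20,0,0],
    [0,0,-40,0,0],
    [0,0,-65,0,0],
    [0,0,-80,0,0],
    [0,0,-80,0,0]
  ]
}}

```text
t: 13.75
eef_pos: [534.9, 181.6, 153.7]
tcp_rot: [-3.141, -0.003, 0.018]
ft_force: [0.3, -0.1, -5.3]
opening: 0.146
grip_force: 30.0
```

```bash
python3 - <<'E'
from h import *
s=env.state(); print(s["eef_pos"],s["tcp_rot"],s["ft_force"],s["moment"])
c=cam("side"); cv2.imwrite("pics/s4.png",c["frame"][:,:,::-1])
E
```

```text
[534.85211041 181.649786   153.6653908 ] [-3.14099028 -0.00333484  0.01754995] [ 0.32998822 -0.0510437  -5.26490624] [0.09689105 0.06782018 0.02825828]
```

View pics/s4.png

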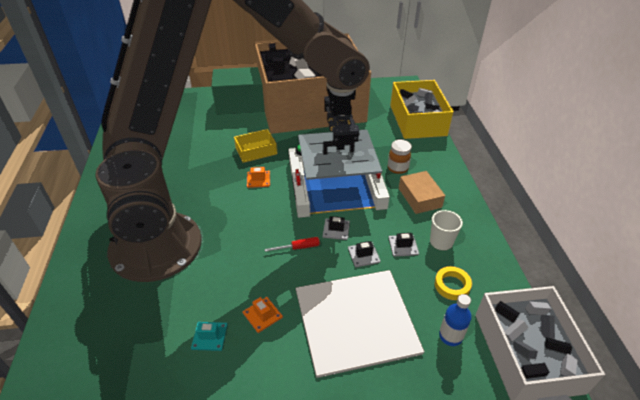

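```bash
python3 - <<'E'
from h import *
c=cam("side"); hsv=cv2.cvtColor(c["frame"],cv2.COLOR_RGB2HSV)
m=cv2.inRange(hsv,(0,0,60),(180,70,255)); k=np.zeros_like(m); k[265:378,290:428]=255; m&=k
m=cv2.morphologyEx(m,cv2.MORPH_OPEN,np.ones((3,3)))
n,l,st,ce=cv2.connectedComponentsWithStats(m); i=1+st[1:,4].argmax(); print(st[i])
cs,_=cv2.findContours((l==i).astype(np.uint8),cv2.RETR_EXTERNAL,cv2.CHAIN_APPROX_NONE)
P=max(cs,key=cv2.contourArea)[:,0]
W=np.array([p2w(c,u,v,12) for u,v in P],np.float32); print(cv2.minAreaRect(W))
H=cv2.approxPolyDP(P.reshape(-1,1,2),6,True)[:,0]; print(H.tolist(),[p2w(c,*q,12).round().tolist() for q in H])
print("oil",p2w(c,453,341,0),"tape",p2w(c,453,285,10))
E
```

```text
[ 295  270  129  108 9662]
((507.41485595703125, -302.98870849609375), (254.55206298828125, 248.08099365234375), 6.120903015136719)
[[390, 270], [295, 288], [316, 377], [423, 353]] [[620.0, -170.0], [369.0, -197.0], [395.0, -437.0], [641.0, -410.0]]
oil [ 723.12386332 -382.69259112] tape [ 770.07124572 -234.3978908 ]
```

Request:
{"op": "arm_command", "data": {
  "targets": [
    [-2,20,-20,0,0],
    [-3,55,-20,0,0],
    [-6,95,-20,0,0],
    [-9,140,-20,0,0],
    [-12,185,-20,0,0]
  ]
}}

```text
t: 14.35
eef_pos: [524.6, -5.1, 170.4]
tcp_rot: [-3.141, 0.002, 0.018]
ft_force: [1.4, 0.4, -5.2]
opening: 0.144
grip_force: 30.0
```

Request:
{"op": "arm_command", "data": {
  "targets": [
    [-3,45,0,-1,0],
    [-6,90,0,-2,0],
    [-10,135,0,-3,0],
    [-14,180,0,-4,0],
    [-17,225,0,-5,0]
  ]
}}

```text
t: 14.85
eef_pos: [511.4, -230.5, 170.3]
tcp_rot: [-3.14, 0.002, 0.105]
ft_force: [0.4, -0.7, -4.9]
opening: 0.144
grip_force: 30.0
```

```bash
python3 - <<'E'
from h import *
s=env.state(); print(s["eef_pos"],s["tcp_rot"]); yaw=s["tcp_rot"][2]
d=np.array([507,-301])-s["eef_pos"][:2]
print(d, "tool", d@[np.cos(yaw),np.sin(yaw)], d@[np.sin(yaw),-np.cos(yaw)])
E
```

```text
[ 511.38593931 -230.53483904  170.31606111] [-3.14019601e+00  1.71599977e-03  1.05230809e-01]
[ -4.38593931 -70.46516096] tool -11.763106045653366 69.6146874488303
```

Request:
{"op": "arm_command", "data": {
  "targets": [
    [-4,24,0,0,0],
    [-8,48,0,0,0],
    [-12,70,0,0,0],
    [-12,70,20,0,0],
    [-12,70,50,0,0]
  ]
}}

```text
t: 15.35
eef_pos: [507.7, -300.7, 120.8]
tcp_rot: [3.141, -0.001, 0.103]
ft_force: [-0.2, -0.0, -7.4]
opening: 0.148
grip_force: 30.0
```

Request:
{"op": "arm_command", "data": {
  "targets": [
    [0,0,25,0,0],
    [0,0,45,0,0],
    [0,0,60,0,0],
    [0,0,68,0,0],
    [0,0,68,0,0]
  ]
}}

```text
t: 15.85
eef_pos: [507.0, -299.3, 51.9]
tcp_rot: [-3.139, 0.002, 0.105]
ft_force: [-0.1, -0.1, -4.7]
opening: 0.149
grip_force: 30.0
```

Request:
{"op": "arm_command", "data": {
  "targets": [
    [0,0,6,0,0],
    [0,0,10,0,0],
    [0,0,13,0,0],
    [0,0,15,0,0],
    [0,0,15,0,0]
  ]
}}

```text
t: 16.35
eef_pos: [507.7, -299.8, 38.6]
tcp_rot: [-3.142, -0.0, 0.105]
ft_force: [0.8, -0.4, -5.3]
opening: 0.141
grip_force: 30.0
```

Request:
{"op": "arm_command", "data": {
  "targets": [
    [0,0,1,0,0],
    [0,0,2,0,0],
    [0,0,3,0,0],
    [0,0,4,0,0],
    [0,0,4,0,0]
  ]
}}

```text
t: 16.85
eef_pos: [507.8, -299.8, 35.1]
tcp_rot: [3.141, -0.0, 0.105]
ft_force: [-1.5, 1.7, 1.5]
opening: 0.147
grip_force: 30.0
```

Contact. Release, wait, rise.

Request:
{"op": "arm_command", "data": {
  "targets": [
    [0,0,0,0,0.4],
    [0,0,0,0,0.4],
    [0,0,0,0,0.4],
    [0,0,0,0,0.4],
    [0,0,0,0,0.4]
  ]
}}

```text
t: 17.35
eef_pos: [507.8, -299.8, 34.7]
tcp_rot: [3.141, -0.0, 0.105]
ft_force: [0.7, -0.7, 0.5]
opening: 0.397
grip_force: 0.0
```

Request:
{"op": "arm_command", "data": {
  "targets": [
    [0,0,-20,0,0.4],
    [0,0,-50,0,0.4],
    [0,0,-100,0,0.4],
    [0,0,-150,0,0.4],
    [0,-40,-180,0,0.4]
  ]
}}

```text
t: 17.85
eef_pos: [504.6, -262.8, 218.1]
tcp_rot: [3.138, -0.004, 0.102]
ft_force: [0.6, -0.1, -0.5]
opening: 0.396
grip_force: 0.0
```

Request:
{"op": "arm_command", "data": {
  "targets": [
    [0,-50,0,-8,0.6],
    [0,-100,0,-16,0.6],
    [0,-150,0,-24,0.6],
    [0,-160,0,-32,0.6],
    [0,-160,0,-40,0.6]
  ]
}}

```text
t: 18.35
eef_pos: [486.6, -98.8, 215.0]
tcp_rot: [3.141, -0.0, 0.811]
ft_force: [0.0, -0.7, 0.9]
opening: 0.602
grip_force: 0.0
```

Request:
{"op": "arm_command", "data": {
  "targets": [
    [0,0,0,-8,0.6],
    [0,0,0,-16,0.6],
    [0,0,0,-24,0.6],
    [0,0,0,-32,0.6],
    [0,0,0,-40,0.6]
  ]
}}

```text
t: 18.85
eef_pos: [486.8, -100.9, 214.7]
tcp_rot: [3.141, 0.0, 1.507]
ft_force: [-0.1, 0.4, -0.2]
opening: 0.602
grip_force: 0.0
```

```bash
python3 - <<'E'
from h import *
s=env.state(); print(s["eef_pos"],s["tcp_rot"])
c=cam("side"); w=cam("wrist")
b=np.zeros((600,480,3),np.uint8); b[:300]=cv2.resize(w["frame"],(480,300)); b[300:]=cv2.resize(c["frame"],(480,300)); cv2.imwrite("pics/c5.png",cv2.resize(b[:,:,::-1],None,fx=1,fy=1))
cv2.imwrite("pics/w5.png",w["frame"][:,:,::-1])
E
```

```text
[ 486.81609408 -100.8970745   214.69031486] [3.14138549e+00 3.24856261e-05 1.50675649e+00]
```

View pics/c5.png

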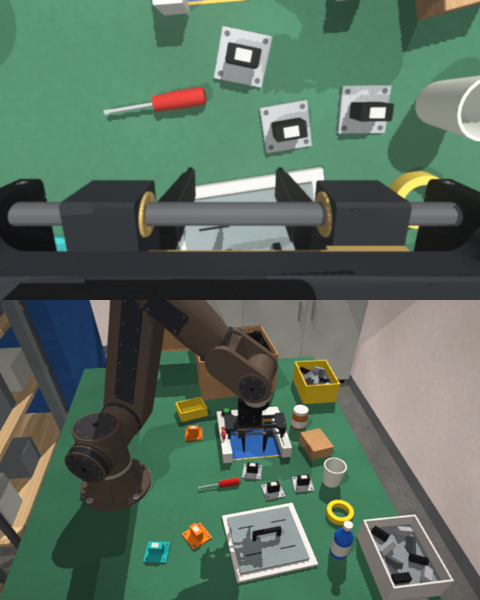

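```bash
python3 - <<'E'
import cv2
im=cv2.imread("pics/w5.png")[20:220,270:540]; cv2.imwrite("pics/w5c.png",cv2.resize(im,(810,600),interpolation=cv2.INTER_CUBIC)[:, :800])
E
```

```text
(no output)
```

View pics/w5c.png

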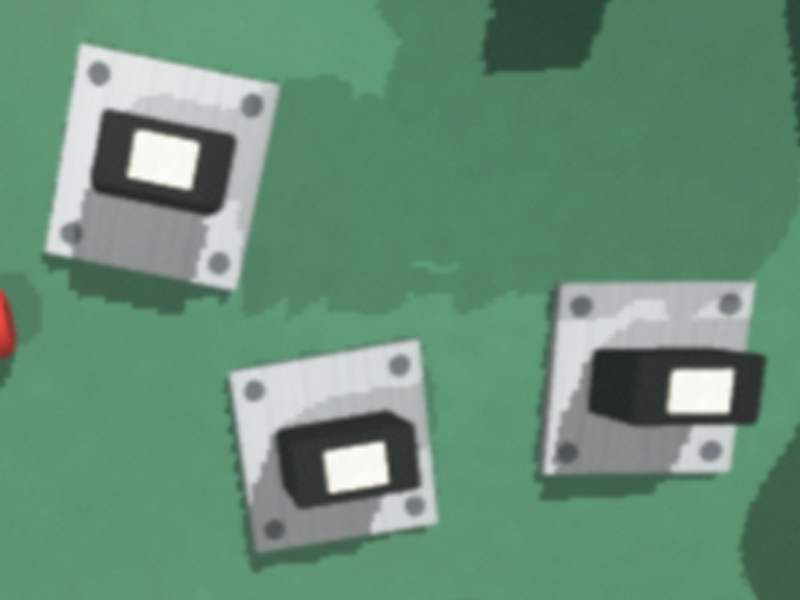

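```bash
python3 - <<'E'
from h import *
c=cam("wrist")
for n,q,s in (("A",[(81,43),(278,86),(237,291),(44,255)],(163,159)),("B",[(230,374),(418,341),(437,524),(255,553)],(356,467)),("C",[(559,283),(754,281),(730,473),(541,475)],(701,391))):
    P=np.array([p2w(c,270+u/3,20+v/3,5) for u,v in q])
    e=P[1]-P[0]; e2=P[2]-P[3]; f=P[0]-P[3]
    print(n,P.mean(0).round(1),"sticker",p2w(c,270+s[0]/3,20+s[1]/3,42).round(1),"yaw",np.degrees(np.arctan2((e+e2)[1],(e+e2)[0])).round(1),np.linalg.norm(e),np.linalg.norm(f))
print("demag mouth", p2w(c,225,10,0))
E
```

```text
A [505.4   1.3] sticker [505.3   1.8] yaw -14.7 69.60545993761988 71.80816624550485
B [ 565.4 -103. ] sticker [ 565.4 -102.3] yaw 5.8 70.049276394592 70.0158528235618
C [681.2 -84.5] sticker [681.7 -84.2] yaw -3.3 70.78466412268986 71.08988123973846
demag mouth [408.6544294   73.80365714]
```

Request:
{"op": "arm_command", "data": {
  "targets": [
    [40,5,20,4,0.65],
    [80,10,40,8,0.65],
    [103,12,80,11,0.65],
    [103,12,125,11,0.65],
    [103,12,150,11,0.65]
  ]
}}

```text
t: 19.5
eef_pos: [505.0, 2.0, 62.1]
tcp_rot: [-3.139, 0.0, 1.306]
ft_force: [-0.2, -0.7, -0.2]
opening: 0.652
grip_force: 0.0
```

Request:
{"op": "arm_command", "data": {
  "targets": [
    [0,0,30,0,0.65],
    [0,0,50,0,0.65],
    [0,0,51,0,0.65],
    [0,0,51,0,0],
    [0,0,51,0,0]
  ]
}}

```text
t: 20.0
eef_pos: [506.5, 0.9, 14.7]
tcp_rot: [3.14, -0.0, 1.308]
ft_force: [-0.9, 1.4, -0.6]
opening: 0.536
grip_force: 0.6
```

Request:
{"op": "arm_command", "data": {
  "targets": [
    [0,0,0,0,0],
    [0,0,0,0,0],
    [0,0,0,0,0]
  ]
}}

```text
t: 20.3
eef_pos: [506.3, 1.0, 14.7]
tcp_rot: [3.14, -0.0, 1.309]
ft_force: [-2.1, 0.4, 8.7]
opening: 0.466
grip_force: 30.0
```

Request:
{"op": "arm_command", "data": {
  "targets": [
    [30,-11,0,-4,0],
    [63,-23,0,-8,0],
    [97,-35,0,-12,0],
    [130,-47,0,-16,0],
    [160,-58,0,-16,0]
  ]
}}

```text
t: 20.8
eef_pos: [491.9, 171.9, 14.7]
tcp_rot: [3.139, -0.0, 1.591]
ft_force: [-0.4, -4.4, 6.1]
opening: 0.46
grip_force: 30.0
```

```bash
cat >> h.py <<'E'
def to(x,y,yawdeg=None):
    s=env.state(); yaw=s["tcp_rot"][2]; d=np.array([x,y])-s["eef_pos"][:2]
    print(s["eef_pos"].round(1),"yaw",round(np.degrees(yaw),1),"tool",round(d@[np.cos(yaw),np.sin(yaw)],1),round(d@[np.sin(yaw),-np.cos(yaw)],1),"roll",None if yawdeg is None else round(np.degrees(yaw)-yawdeg,1))
E
python3 -c "
from h import *
to(487,221,91)"
```

```text
[491.9 171.9  14.7] yaw 91.2 tool 49.2 -3.9 roll 0.2
```

Request:
{"op": "arm_command", "data": {
  "targets": [
    [25,-2,0,0,0],
    [42,-4,0,0,0],
    [49,-4,0,0,0],
    [49,-4,0,0,0],
    [49,-4,0,0,0.6]
  ]
}}

```text
t: 21.3
eef_pos: [486.9, 220.0, 14.4]
tcp_rot: [3.14, -0.0, 1.589]
ft_force: [0.3, -0.2, -0.2]
opening: 0.504
grip_force: 0.0
```

Request:
{"op": "arm_command", "data": {
  "targets": [
    [0,0,0,0,0.6],
    [0,0,0,0,0.6],
    [0,0,-40,0,0.6],
    [0,0,-90,0,0.6],
    [0,0,-140,0,0.6]
  ]
}}

```text
t: 21.8
eef_pos: [486.2, 219.0, 155.0]
tcp_rot: [-3.14, 0.0, 1.588]
ft_force: [-0.1, 1.0, -0.3]
opening: 0.599
grip_force: 0.0
```

Request:
{"op": "arm_command", "data": {
  "targets": [
    [-45,14,-25,0,0.65],
    [-90,28,-60,0,0.65],
    [-135,42,-60,0,0.65],
    [-180,56,-60,0,0.65],
    [-225,70,-60,0,0.65]
  ]
}}

```text
t: 22.3
eef_pos: [560.3, -5.0, 214.3]
tcp_rot: [3.14, 0.0, 1.588]
ft_force: [1.1, 1.1, 0.2]
opening: 0.651
grip_force: 0.0
```

Request:
{"op": "arm_command", "data": {
  "targets": [
    [-45,16,0,0,0.65],
    [-90,32,0,0,0.65],
    [-90,32,0,0,0.65]
  ]
}}

```text
t: 22.6
eef_pos: [594.7, -97.4, 213.1]
tcp_rot: [3.141, 0.001, 1.583]
ft_force: [-1.1, 0.8, -0.2]
opening: 0.653
grip_force: 0.0
```

```bash
cat >> h.py <<'E'
def plates(c):
    # white stickers on black blocks, at z=42; angle of the plate from its grey outline is left to the eye
    hsv=cv2.cvtColor(c["frame"],cv2.COLOR_RGB2HSV); m=cv2.inRange(hsv,(0,0,205),(180,40,255))
    cs,_=cv2.findContours(m,cv2.RETR_EXTERNAL,cv2.CHAIN_APPROX_NONE)
    for k in cs:
        if 120<cv2.contourArea(k)<900:
            W=np.array([p2w(c,*q,42) for q in k[:,0]],np.float32); print("px",cv2.boundingRect(k),[np.round(t,1) for t in cv2.minAreaRect(W)])
E
python3 - <<'E'
from h import *
c=cam("wrist"); plates(c); to(565.4,-102.6,95.8)
cv2.imwrite("pics/w6.png",cv2.resize(c["frame"][:,:,::-1],(480,300)))
E
```

```text
px (323, 301, 19, 32) [array([ 619.2, -257.5]), array([19.3, 41.9]), np.float64(5.3)]
px (198, 243, 28, 17) [array([ 486.7, -178. ]), array([31. , 17.7]), np.float64(5.8)]
px (630, 222, 10, 30) [array([ 942.7, -156. ]), array([ 9.5, 34. ]), np.float64(6.8)]
px (400, 179, 17, 12) [array([ 693.6, -101.5]), array([16. , 11.6]), np.float64(0.7)]
px (299, 179, 20, 25) [array([ 589.8, -109.8]), array([20.3, 24. ]), np.float64(6.6)]
px (273, 176, 21, 14) [array([ 564.8, -101.1]), array([19.8, 13.8]), np.float64(7.1)]
px (387, 158, 21, 15) [array([680.6, -81.5]), array([13.7, 19.9]), np.float64(86.6)]
px (39, 132, 62, 10) [array([352.5, -56.5]), array([62.8,  4.2]), np.float64(6.0)]
px (357, 128, 66, 56) [array([662.5, -60.7]), array([81.6, 39.8]), np.float64(35.6)]
[593.7 -95.  213. ] yaw 90.8 tool -7.2 -28.4 roll -5.0
```

View pics/w6.png

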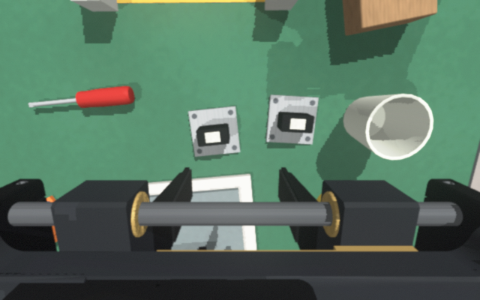

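Request:
{"op": "arm_command", "data": {
  "targets": [
    [-4,-14,40,-3,0.65],
    [-7,-29,80,-5,0.65],
    [-7,-29,120,-5,0.65],
    [-7,-29,160,-5,0.65],
    [-7,-29,185,-5,0.65]
  ]
}}

```text
t: 23.15
eef_pos: [563.3, -98.5, 26.4]
tcp_rot: [-3.139, -0.001, 1.676]
ft_force: [-0.1, 0.1, 0.9]
opening: 0.655
grip_force: 0.0
```

Request:
{"op": "arm_command", "data": {
  "targets": [
    [0,0,14,0,0.65],
    [0,0,14,0,0.65],
    [0,0,14,0,0],
    [0,0,14,0,0],
    [0,0,14,0,0]
  ]
}}

```text
t: 23.65
eef_pos: [565.1, -99.8, 16.0]
tcp_rot: [3.14, 0.001, 1.676]
ft_force: [-0.5, 1.2, 4.6]
opening: 0.464
grip_force: 30.0
```

Request:
{"op": "arm_command", "data": {
  "targets": [
    [0,0,0,0,0],
    [0,0,0,0,0]
  ]
}}

```text
t: 23.85
eef_pos: [565.1, -99.8, 15.9]
tcp_rot: [3.14, 0.001, 1.675]
ft_force: [-1.8, 1.5, 6.8]
opening: 0.463
grip_force: 30.0
```

```bash
python3 -c "
from h import *
to(577,223,91);print(env.state()['opening'])"
```

```text
[565.1 -99.8  15.9] yaw 96.0 tool 319.8 45.6 roll 5.0
0.46262045351037906
```

Request:
{"op": "arm_command", "data": {
  "targets": [
    [25,4,0,1,0],
    [65,10,0,3,0],
    [105,15,0,5,0],
    [145,21,0,5,0],
    [185,27,0,5,0]
  ]
}}

```text
t: 24.35
eef_pos: [572.9, 88.0, 16.0]
tcp_rot: [3.139, 0.001, 1.588]
ft_force: [0.8, -4.9, 5.5]
opening: 0.464
grip_force: 30.0
```

```bash
python3 -c "
from h import *
to(577,223,91)"
```

```text
[572.9  88.   16. ] yaw 91.0 tool 134.9 6.4 roll -0.0
```

Request:
{"op": "arm_command", "data": {
  "targets": [
    [40,2,0,0,0],
    [80,4,0,0,0],
    [115,6,0,0,0],
    [134,6,0,0,0],
    [134,6,0,0,0]
  ]
}}

```text
t: 24.85
eef_pos: [576.4, 224.0, 16.0]
tcp_rot: [3.139, -0.001, 1.591]
ft_force: [0.4, 4.1, 6.5]
opening: 0.463
grip_force: 30.0
```

Request:
{"op": "arm_command", "data": {
  "targets": [
    [0,0,0,0,0.58],
    [0,0,0,0,0.58],
    [0,0,0,0,0.58],
    [0,0,-40,0,0.58],
    [0,0,-90,0,0.58]
  ]
}}

```text
t: 25.35
eef_pos: [574.8, 220.2, 103.7]
tcp_rot: [-3.137, 0.001, 1.587]
ft_force: [0.4, -0.7, 0.6]
opening: 0.579
grip_force: 0.0
```

Request:
{"op": "arm_command", "data": {
  "targets": [
    [-25,14,-40,0,0.65],
    [-70,28,-100,0,0.65],
    [-115,42,-100,0,0.65],
    [-160,56,-100,0,0.65],
    [-205,75,-100,0,0.65]
  ]
}}

```text
t: 25.85
eef_pos: [650.1, 26.1, 205.8]
tcp_rot: [3.14, 0.0, 1.588]
ft_force: [0.1, 1.0, -0.2]
opening: 0.648
grip_force: 0.0
```

Request:
{"op": "arm_command", "data": {
  "targets": [
    [-45,20,0,0,0.65],
    [-85,28,0,0,0.65],
    [-85,28,0,0,0.65],
    [-85,28,0,0,0.65]
  ]
}}

```text
t: 26.25
eef_pos: [678.9, -57.2, 204.0]
tcp_rot: [-3.141, -0.0, 1.586]
ft_force: [-0.1, 0.9, -0.1]
opening: 0.654
grip_force: 0.0
```

```bash
python3 - <<'E'
from h import *
c=cam("wrist"); plates(c); to(681.2,-83,86.7)
cv2.imwrite("pics/w7.png",cv2.resize(c["frame"][:,:,::-1],(480,300)))
E
```

```text
px (249, 301, 21, 33) [array([ 622.1, -212.3]), array([18.9, 41.5]), np.float64(6.0)]
px (326, 201, 17, 26) [array([701.9, -90.1]), array([27. , 15.7]), np.float64(87.1)]
px (304, 198, 20, 14) [array([680.3, -81.2]), array([19.4, 13.8]), np.float64(0.4)]
px (282, 164, 64, 53) [array([679.8, -68.1]), array([54.4, 61.3]), np.float64(87.3)]
[678.9 -56.1 204.2] yaw 90.9 tool -26.9 1.9 roll 4.2
```

View pics/w7.png

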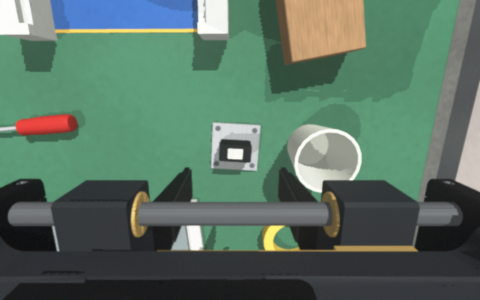

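```bash
python3 - <<'E'
from h import *
c=cam("wrist")
for u in (296,331,361): print(p2w(c,u/.75,163/.75,85))
print(p2w(c,331/.75,190/.75,85),p2w(c,331/.75,134/.75,85))
E
```

```text
[753.14648671 -78.71970613]
[794.99402899 -78.03624378]
[830.85786765 -77.45050847]
[ 798.82540212 -112.81718321] [791.10830941 -42.76195113]
```

Request:
{"op": "arm_command", "data": {
  "targets": [
    [-14,1,30,2,0.62],
    [-27,2,70,4,0.62],
    [-27,2,115,4,0.62],
    [-27,2,155,4,0.62],
    [-27,2,175,4,0.62]
  ]
}}

```text
t: 26.85
eef_pos: [680.1, -81.1, 26.1]
tcp_rot: [-3.138, -0.001, 1.52]
ft_force: [-0.2, 0.3, -0.8]
opening: 0.622
grip_force: 0.0
```

Request:
{"op": "arm_command", "data": {
  "targets": [
    [0,0,11,0,0.62],
    [0,0,11,0,0.62],
    [0,0,11,0,0],
    [0,0,11,0,0],
    [0,0,11,0,0]
  ]
}}

```text
t: 27.35
eef_pos: [682.1, -82.9, 20.0]
tcp_rot: [3.14, 0.0, 1.519]
ft_force: [-2.9, 1.6, 6.1]
opening: 0.462
grip_force: 30.0
```

Request:
{"op": "arm_command", "data": {
  "targets": [
    [0,0,0,0,0],
    [0,0,0,0,0]
  ]
}}

```text
t: 27.55
eef_pos: [682.1, -82.9, 20.0]
tcp_rot: [3.14, 0.0, 1.519]
ft_force: [-2.9, 1.9, 7.5]
opening: 0.461
grip_force: 30.0
```

```bash
python3 -c "
from h import *
to(545,25,91);to(534,136,91);print(env.state()['opening'])"
```

```text
[682.1 -82.9  20. ] yaw 87.0 tool 100.6 -142.5 roll -4.0
[682.1 -82.9  20. ] yaw 87.0 tool 210.8 -159.3 roll -4.0
0.4611869154779209
```

Request:
{"op": "arm_command", "data": {
  "targets": [
    [18,-25,0,-1,0],
    [40,-57,0,-2,0],
    [62,-89,0,-4,0],
    [84,-120,0,-4,0],
    [100,-142,0,-4,0]
  ]
}}

```text
t: 28.05
eef_pos: [545.2, 25.0, 20.0]
tcp_rot: [3.137, 0.001, 1.589]
ft_force: [3.4, -2.1, 2.8]
opening: 0.463
grip_force: 30.0
```

```bash
python3 -c "
from h import *
to(534,136,91)"
```

```text
[545.2  25.   20. ] yaw 91.0 tool 111.2 -9.2 roll 0.0
```

Request:
{"op": "arm_command", "data": {
  "targets": [
    [35,-3,0,0,0],
    [70,-6,0,0,0],
    [98,-9,0,0,0],
    [110,-9,0,0,0],
    [110,-9,0,0,0]
  ]
}}

```text
t: 28.55
eef_pos: [535.0, 136.1, 19.9]
tcp_rot: [3.138, -0.001, 1.59]
ft_force: [0.0, 5.6, 8.4]
opening: 0.463
grip_force: 30.0
```

Request:
{"op": "arm_command", "data": {
  "targets": [
    [0,0,0,0,0.6],
    [0,0,0,0,0.6],
    [0,0,0,0,0.6],
    [0,0,-40,0,0.6],
    [0,0,-90,0,0.6]
  ]
}}

```text
t: 29.05
eef_pos: [533.3, 133.6, 107.8]
tcp_rot: [-3.137, 0.001, 1.588]
ft_force: [0.7, 0.7, 0.5]
opening: 0.601
grip_force: 0.0
```

Request:
{"op": "arm_command", "data": {
  "targets": [
    [0,0,-40,0,0],
    [0,0,-80,0,0],
    [-20,0,-115,0,0],
    [-40,0,-115,0,0],
    [-40,0,-115,0,0]
  ]
}}

```text
t: 29.55
eef_pos: [535.2, 92.4, 224.4]
tcp_rot: [3.14, 0.0, 1.586]
ft_force: [0.1, 0.4, 0.4]
opening: 0.234
grip_force: 0.0
```

```bash
python3 - <<'E'
from h import *
c=cam("wrist"); plates(c); to(431.5,311,91); s=cam("side")
b=np.zeros((600,480,3),np.uint8); b[:300]=cv2.resize(c["frame"],(480,300)); b[300:]=cv2.resize(s["frame"],(480,300)); cv2.imwrite("pics/c8.png",b[:,:,::-1])
E
```

```text
px (517, 302, 39, 33) [array([806.3, -77.5]), array([52. , 24.7]), np.float64(63.8)]
px (326, 138, 18, 25) [array([558.3, 121.6]), array([17.8, 24.9]), np.float64(0.8)]
px (304, 128, 20, 14) [array([536.1, 137.2]), array([19.6, 13.2]), np.float64(0.8)]
px (255, 39, 20, 15) [array([487.6, 220.8]), array([18.6, 12.5]), np.float64(0.9)]
px (348, 38, 21, 15) [array([577.7, 223. ]), array([19. , 12.5]), np.float64(0.9)]
px (236, 26, 13, 46) [array([465.6, 217.7]), array([40.5, 11.4]), np.float64(87.6)]
px (41, 5, 23, 17) [array([288. , 246.8]), array([13.5, 19.5]), np.float64(87.4)]
[534.9  93.3 223.6] yaw 90.9 tool 219.3 -100.0 roll -0.1
```

View pics/c8.png

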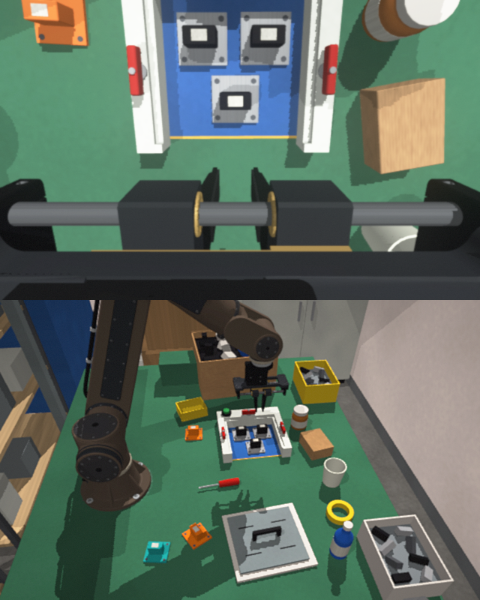

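Request:
{"op": "arm_command", "data": {
  "targets": [
    [44,-21,20,0,0],
    [88,-42,40,0,0],
    [132,-63,60,0,0],
    [176,-84,80,0,0],
    [218,-104,100,0,0]
  ]
}}

```text
t: 30.15
eef_pos: [430.2, 302.8, 126.5]
tcp_rot: [-3.141, 0.0, 1.588]
ft_force: [2.0, 0.1, -0.5]
opening: 0.005
grip_force: 0.0
```

Request:
{"op": "arm_command", "data": {
  "targets": [
    [0,0,15,0,0],
    [0,0,30,0,0],
    [0,0,38,0,0],
    [0,0,44,0,0],
    [0,0,44,0,0]
  ]
}}

```text
t: 30.65
eef_pos: [431.7, 300.7, 83.2]
tcp_rot: [-3.14, 0.001, 1.588]
ft_force: [0.2, 0.3, -0.0]
opening: 0.004
grip_force: 0.0
```

Request:
{"op": "arm_command", "data": {
  "targets": [
    [8,-1,0,0,0],
    [8,-1,3,0,0],
    [8,-1,6,0,0],
    [8,-1,9,0,0],
    [8,-1,12,0,0]
  ]
}}

```text
t: 31.15
eef_pos: [430.7, 308.8, 71.7]
tcp_rot: [3.141, -0.0, 1.588]
ft_force: [-1.1, -0.2, 0.1]
opening: 0.008
grip_force: 0.0
```

Request:
{"op": "arm_command", "data": {
  "targets": [
    [0,0,2,0,0],
    [0,0,4,0,0],
    [0,0,6,0,0],
    [0,0,6,0,0]
  ]
}}

```text
t: 31.55
eef_pos: [430.8, 308.8, 65.9]
tcp_rot: [3.142, 0.0, 1.588]
ft_force: [-1.2, -0.9, 4.4]
opening: 0.005
grip_force: 2.2
```

Contact at about 66–67 mm; press on.

Request:
{"op": "arm_command", "data": {
  "targets": [
    [0,0,2,0,0],
    [0,0,4,0,0],
    [0,0,6,0,0],
    [0,0,6,0,0],
    [0,0,6,0,0]
  ]
}}

```text
t: 32.05
eef_pos: [430.9, 308.9, 64.3]
tcp_rot: [3.139, -0.001, 1.589]
ft_force: [-14.8, -10.6, 62.8]
opening: 0.004
grip_force: 31.5
```

Request:
{"op": "arm_command", "data": {
  "targets": [
    [0,0,-10,0,0],
    [0,0,-40,0,0],
    [0,0,-90,0,0],
    [-45,20,-130,0,0],
    [-95,40,-150,0,0]
  ]
}}

```text
t: 32.55
eef_pos: [465.6, 231.9, 204.3]
tcp_rot: [3.138, -0.001, 1.591]
ft_force: [-0.5, 0.6, -0.6]
opening: 0.007
grip_force: 0.0
```

```bash
python3 - <<'E'
from h import *
c=cam("wrist"); s=cam("side"); print(env.state()["eef_pos"],env.state()["ft_force"])
b=np.zeros((600,480,3),np.uint8); b[:300]=cv2.resize(c["frame"],(480,300)); b[300:]=cv2.resize(s["frame"],(480,300)); cv2.imwrite("pics/c9.png",b[:,:,::-1])
hsv=cv2.cvtColor(c["frame"],cv2.COLOR_RGB2HSV); m=cv2.inRange(hsv,(55,150,100),(75,255,255)); n,l,st,ce=cv2.connectedComponentsWithStats(m)
for i in range(1,n):
    if st[i,4]>150: print(st[i],ce[i],p2w(c,*ce[i],68))
E
```

```text
[467.57105349 228.74703877 204.45682386] [-0.03203727  0.13231392 -0.77684448]
```

View pics/c9.png

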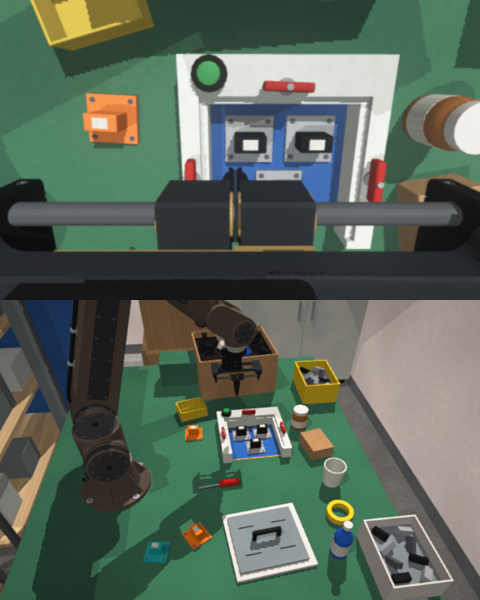

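```bash
python3 - <<'E'
from h import *
c=cam("wrist"); print(p2w(c,277.5,96,69))
E
```

```text
[437.10825869 309.64376974]
```

```bash
python3 - <<'E'
from h import *
to(435.5,310,91)
E
```

```text
[466.3 230.1 202.9] yaw 90.8 tool 80.4 -29.6 roll -0.2
```

Request:
{"op": "arm_command", "data": {
  "targets": [
    [40,-15,20,0,0],
    [80,-30,50,0,0],
    [80,-30,95,0,0],
    [80,-30,125,0,0],
    [80,-30,134,0,0]
  ]
}}

```text
t: 33.2
eef_pos: [431.4, 311.4, 64.6]
tcp_rot: [-3.136, 0.002, 1.589]
ft_force: [-14.6, -0.1, 45.5]
opening: 0.008
grip_force: 23.2
```

Request:
{"op": "arm_command", "data": {
  "targets": [
    [0,0,0,0,0],
    [0,0,0,0,0]
  ]
}}

```text
t: 33.4
eef_pos: [433.1, 311.5, 67.9]
tcp_rot: [-3.141, 0.0, 1.589]
ft_force: [-1.7, -0.4, 3.4]
opening: 0.005
grip_force: 1.6
```

Request:
{"op": "arm_command", "data": {
  "targets": [
    [0,0,1,0,0],
    [0,0,2,0,0],
    [0,0,2,0,0]
  ]
}}

```text
t: 33.7
eef_pos: [433.7, 311.3, 66.0]
tcp_rot: [3.141, -0.0, 1.588]
ft_force: [-2.5, 1.5, 4.1]
opening: 0.0
grip_force: 2.2
```

Request:
{"op": "arm_command", "data": {
  "targets": [
    [0,0,1,0,0],
    [0,0,3,0,0],
    [0,0,3,0,0],
    [0,0,3,0,0]
  ]
}}

```text
t: 34.1
eef_pos: [433.9, 311.3, 64.8]
tcp_rot: [3.14, -0.001, 1.588]
ft_force: [-9.4, -1.4, 32.5]
opening: 0.006
grip_force: 15.9
```

Request:
{"op": "arm_command", "data": {
  "targets": [
    [0,0,-10,0,0],
    [0,0,-40,0,0],
    [0,0,-90,0,0],
    [0,0,-130,0,0],
    [0,0,-130,0,0]
  ]
}}

```text
t: 34.6
eef_pos: [435.7, 311.9, 197.5]
tcp_rot: [3.134, -0.004, 1.588]
ft_force: [0.9, 0.3, -0.8]
opening: 0.005
grip_force: 0.0
```

```bash
python3 -c "
from h import *
print(env.state()['ft_force'],env.job_done())"
```

```text
the job is handed in; nothing more can be done
[ 0.91381842  0.28199085 -0.7524296 ] None
```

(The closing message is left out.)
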